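Push a lane guide through the gauge with a trigger-grip feeder

ROBOT

A 6-joint arm with a two-finger parallel gripper is mounted at the origin on the work surface. World frame = base frame: x ahead of the robot, y to its left, z up, the work surface at z = 0. Lengths are in m, angles in degrees, forces in N, time in s.
With the tool pointing down it reaches from about 0.4 to 0.825 m from the base axis. Payload 7 kg.
Tool frame: the origin (TCP) lies at the very end of the fingers, on their centre line; the grasp point (between the pads) lies 19 mm behind it (r.grasp_offset is the z of the grasp point in the tool frame, in m); z points along the fingers, y is the direction in which the jaws open and shut (so a half turn about z gives the same grasp; the last joint's range is limited). The gripper opens to 88 mm and grips with 3 to 60 N. Pads are 19 mm wide; open, the fingers measure 130 mm over their backs; the gripper's body (78 mm by 193 mm) begins 47 mm behind the grasp point.
Start: joints at [-58.493, 20.546, 0.682, 0, -70.136, -16.507], TCP at [0.175, -0.652, 0.227] pointing down, gripper open.
Joint ranges: [-176.03, 176.03], [-82.01, 121.73], [-58.28, 71.71], [-173.87, 95.51], [-174.79, -0.11], [-173.66, 173.66]. Speed limits (degrees/s): [136.94, 136.94, 172.46, 180, 180, 180].

INTERFACE

Orientations are given as [roll, pitch, yaw] about the fixed x, y, z axes, in that order (R = Rz(yaw) Ry(pitch) Rx(roll)).
In Python, from plant import r gives the robot as it stands.
- The arm moves only by the tool carry_out, never from a script. Its argument "plan" is a list of rows, each a list of 6 numbers: the shift along the world's x, y, z in m, then the turn, a rotation vector about the world's x, y, z in rad. In form: [[tx, ty, tz, wx, wy, wz], ...]. A call has 1 to 12 rows; each row shifts and turns the pose as measured when the row begins; what a row does not reach is not made up. A row lasts 1/12 s, in which the tool goes at most 41.7 mm and 7.16 degrees, less where a joint would pass 70% of its speed; a pose out of reach is approached as far as the arm can. A call with a gripper value outside its range is refused whole. "fingers" is the closure, from -1 (fully open) to 1 (shut), set as the call begins (left out, the last holds). The fingers move at their own pace and stop on an object; "force" is the grip in N (left out, the last holds). Time passes only in rows, so rows that do not move let the fingers close. It gives the time, the measured TCP pose, the force and the opening at its end, in the units of the state.
- r.get_state(): the state, without advancing time (a new reading comes with each control period).
- r.capture(name): name is "scene" or "top"; returns the picture (400x640x3 uint8, red, green, blue); there is no depth.
- r.camera_model(name): a dict with "fov_y" (degrees; the focal length in pixels is half the picture's height over the tangent of half this angle, whatever the lens; pixels are square), "cx", "cy" (the principal point, pixels), "R" (3x3) and "t" (3): a world point X has camera coordinates R X + t. Camera axes: x right, y down, z forward; pixel columns grow to the right and rows downward; lengths in m; the calibration is good to about 2 mm. A picture is of the moment at which its call begins. camera_model takes no time and is no camera call.
- r.close_job(): hands the job in, once; it reports no verdict.
The state is a dict: "time_s": time; "joints": joint angles; "qd": joint speeds; "joint_torque": joint torques, N m; "tcp_pos": TCP position; "eef_rot": TCP orientation; "contact_force": force on the tool from outside, world axes, zero at the start; "moment": the same for the moment, N m; "gripper_width": finger opening in m.
Only numpy, scipy, OpenCV 4.12 (cv2) and the standard library are available. Lean on these libraries where they do the work, as an engineer would, in place of code of your own. Each camera call takes 0.05 s, during which the arm holds its last target.

TASK

Take the white lane guide out of its wooden keeper and lay it in the loading bay of the bench feeder, lengthwise between the rails, in front of the plunger, and let go of it. Then squeeze the feeder's sprung trigger all the way towards its fixed grip and hold it there a moment, so that the plunger, not your gripper, pushes the guide under the gauge bridge; let the trigger spring right back, leave the guide lying under the bridge and do not disturb the bulb, the key plate or the standoff.

Things in the scene. Friction and masses are not known exactly. Their poses are not given: they have to be found in the camera images.
- guide_mid (a point): Centre (half-way up) of the loose white nylon lane guide: a plain bar, 24 mm wide (its x), 60 mm long (its y), 28 mm tall, about 45 g, ends alike. In the keeper it can be held only by its ends (60 mm apart); in the bay there is no room for fingers at its ends, so it must be held across its 24 mm width there: set it down on the bare enamel (z = 0) in between.
- keeper: Fixed wooden keeper; origin at the centre of its underside, on the enamel. A floor 12 mm high, 48 mm long (its y), with cheeks 8 mm thick, 28 mm apart, rising to 46 mm above the enamel along both long sides of the guide. The guide (long axis along the keeper's y) stands out 6 mm past it at each end.
- feeder: Fixed hand-grip feeder, base plate 76 mm (its x) by 245 mm (its y from -155 to +90 mm), 12 mm thick; origin on the enamel below the middle of the bay. It pushes along its +y. Along its y: upright grip -143 to -123 mm, trigger next to it, plunger housing -90 to -45 (44 wide, 68 high), plunger face at rest -36, bay, gauge bridge +38 to +64, end stop face +76.
- bay (a point): Middle of the loading bay, 34 mm above the enamel: the guide's centre when well loaded, its length along the feeder's y, 6 mm short of the plunger and 8 mm of the bridge. The bay floor is 20 mm above the enamel; two rails 30 mm apart, 8 mm thick, stand 5 mm above it. A full squeeze leaves the guide's centre about 38 mm or a little more along +y from here. Axes as the feeder's.
- bridge (a point): Centre of the underside of the steel gauge bridge, 51 mm above the enamel; the bridge is 58 mm wide (feeder x), 26 mm long (feeder y), its top 67 mm above the enamel. The rails run on under it. Axes as the feeder's.
- grip_mid (a point): Point in the middle of the thickness of the fixed upright grip, 125 mm above the enamel: a black post 26 mm wide (feeder x), 20 mm thick (feeder y), its top at 150 mm. A gripper closing both fingers evenly should be centred 6 mm to the +y side of this point, the middle of grip and squeezed trigger. Axes as the feeder's.
- trigger_pad (a point): Place to press: on the trigger's outer (+y) face, 125 mm above the enamel at rest. A steel blade 18 mm wide (feeder x), 8 mm thick, top at 145 mm, on a hinge pin along the feeder's x, 80 mm lower at feeder y = -107 mm. From here to the grip's far (-y) face: 48 mm at rest, 32 mm squeezed (trigger then 4 mm off the grip). Nothing else near is over 68 mm high.
- trigger (a joint): Trigger angle in rad: 0 at rest, 0.2 fully squeezed (stop). A spring returns it: about 3 N at the pad starts it, 9 N holds it fully squeezed, more while moving (damped); let go, it is back at 0 in about a third of a second. The plunger goes forward in proportion, 44 mm in a full squeeze, and comes back with the trigger.
- bulb_mid (a point): Bystander: middle of a green glass bulb on a brass base, standing upright, 46 mm high, 28 mm across.
- keyplate_mid (a point): Bystander: middle of a flat steel cam lock key plate, about 69 mm long (its x), 32 mm wide, 5 mm thick, lying flat.
- standoff_mid (a point): Bystander: middle of a steel standoff with a black rubber cap, standing upright, 42 mm high, 22 mm across.
Things that resemble listed ones, but are neither listed nor needed, are in the scene too. Leave any orange or purple look-alike of the part that bears guide_mid alone.

How it is judged (in metres and radians):
On the way, in this order (a step that is already met when the one before it is completed fails the run):
1. the guide lies flat in the loading bay between the rails, let go, with the trigger at rest (y of guide_mid in the frame of bay between -0.009 and 0.011 m and x of guide_mid in the frame of bay between -0.005 and 0.005 m and z of guide_mid in the frame of bay between -0.003 and 0.003 m and angle between the y axis of guide_mid and the y axis of bay, either way round below 0.15 rad and contact force between the fingers and guide below 0.1 N and value of joint trigger below 0.03 rad and angle between guide_mid's own z axis and vertical below 0.08 rad), for 0.2 s.
2. the trigger is squeezed to its stop (over 0.17 of 0.2 rad) and held 0.3 s, the guide having gone at least 30 mm forward (value of joint trigger above 0.17 rad and y of guide_mid in the frame of bay above 0.03 m), for 0.3 s.
At the end, for the whole second after the job is handed in: The guide lies at rest flat between the rails under the gauge bridge, its centre 30 to 50 mm forward of the middle of the bay, within 5 mm sideways, 3 mm in height and 0.08 rad of level, and the trigger has sprung back (under 0.02 rad) (value of joint trigger below 0.02 rad and y of guide_mid in the frame of bay between 0.03 and 0.05 m and x of guide_mid in the frame of bay between -0.005 and 0.005 m and z of guide_mid in the frame of bay between -0.003 and 0.003 m and linear speed of guide below 0.01 m/s and angle between guide_mid's own z axis and vertical below 0.08 rad); the robot touches nothing.
It fails at once if the gripper touches the guide while it lies in the channel more than 14 mm forward of the bay's middle (the plunger must push it) (contact force between the fingers and guide above 0.3 N and y of guide_mid in the frame of bay between 0.014 and 0.06 m and x of guide_mid in the frame of bay between -0.006 and 0.006 m and z of guide_mid in the frame of bay below 0.004 m).
It fails at once if the bulb, key plate or standoff is moved more than 15 mm (distance of any of bulb_mid, keyplate_mid, standoff_mid from where it was at the start of the episode above 0.015 m).
It also fails if it takes over 64 s, if anything falls off the work surface, if the arm or the gripper's body presses on something with over 40 N, if the wrist force passes 120 N, or if a joint passes its speed limit or range.

## Working session

There is one attempt and no reset: what is moved stays moved. The work goes in short steps, Python scripts to look and compute and a tool call to move; the robot and the scene stay as the last step left them, time stands still between calls to the robot, and variables do not carry over. Pictures are saved under pics/ and viewed, and the job is handed in when it is done.

Besides the shell and the picture viewer there is one more tool, called after "Emit:" as name([rows], argument=value, ...), one row to a line, values as JSON. carry_out: Moves the arm, as the interface text tells. Its arguments: {"type":"object","properties":{"plan":{"type":"array"},"fingers":{"type":"number"},"force":{"type":"number"}},"required":["plan"]}

```bash
ls; mkdir -p pics; python3 - <<'E'
from plant import r
import cv2,pickle
print(r.get_state(), r.grasp_offset)
for n in("scene","top"):
    im=r.capture(n); cv2.imwrite(f"pics/{n}0.png",im[:,:,::-1]); print(n,r.camera_model(n))
E
```

```text
pics
{'time_s': 0.0, 'joints': array([-5.84930246e+01,  2.05928534e+01,  6.34459017e-01, -2.07610220e-02,
       -7.01372420e+01, -1.65076031e+01]), 'qd': array([ 0.03301623, -0.0090448 ,  0.12600722,  0.08253974,  0.01899061,
        0.03034131]), 'joint_torque': array([ 1.08209399e-03, -5.82713950e+01,  2.93052542e+01,  6.99670315e+00,
        6.77254808e-03, -2.28512208e-04]), 'tcp_pos': array([ 0.17455235, -0.65152862,  0.22560988]), 'eef_rot': array([ 1.79902760e+02, -8.46490803e-03, -1.65007691e+02]), 'contact_force': array([-0.59662433,  0.43928561, -0.39401103]), 'moment': array([0.04990792, 0.0118961 , 0.03266785]), 'gripper_width': 0.08760864876587124} -0.0188
scene {'fov_y': 55.84310748693285, 'cx': 324.0582772656906, 'cy': 197.35794087312212, 'R': array([[-0.80505706,  0.59317972,  0.00457814],
       [ 0.34712554,  0.47734529, -0.80724553],
       [-0.48102702, -0.64828952, -0.59019802]]), 't': array([ 0.40259588, -0.11253901,  1.14756644])}
top {'fov_y': 53.04487086406477, 'cx': 315.27986950468227, 'cy': 194.27326066532794, 'R': array([[ 0.02396917, -0.99959771, -0.01516209],
       [-0.99750361, -0.02290576, -0.06679723],
       [ 0.06642306,  0.01672532, -0.99765136]]), 't': array([0.01081505, 0.54564202, 0.87210175])}
```

View pics/scene0.png

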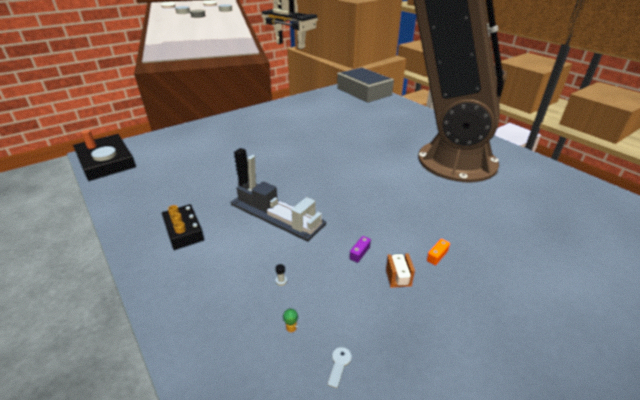

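View pics/top0.png

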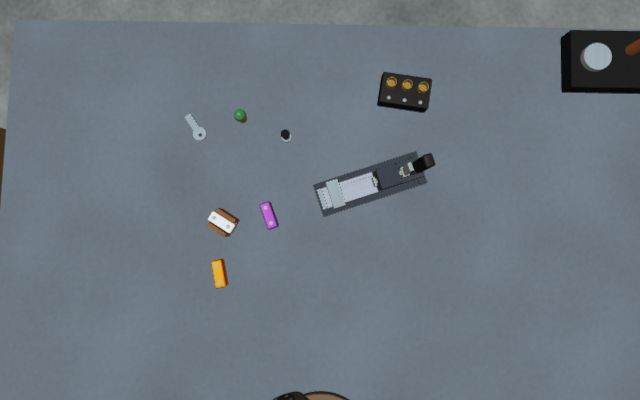

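```bash
cat > h.py <<'E'
import cv2,numpy as np
from plant import r
def crop(src,x0,y0,x1,y1,s,out):
    im=cv2.imread(src)[y0:y1,x0:x1]
    im=cv2.resize(im,None,fx=s,fy=s,interpolation=cv2.INTER_CUBIC)
    for x in range((x0+9)//10*10,x1,10):
        cv2.putText(im,str(x),(int((x-x0)*s),10),0,.35,(0,255,255),1); cv2.line(im,(int((x-x0+.5)*s),12),(int((x-x0+.5)*s),18),(0,255,255),1)
    for y in range((y0+9)//10*10,y1,10):
        cv2.putText(im,str(y),(0,int((y-y0+.5)*s)+4),0,.35,(0,255,255),1); cv2.line(im,(24,int((y-y0+.5)*s)),(30,int((y-y0+.5)*s)),(0,255,255),1)
    cv2.imwrite(out,im)
def cam(n):
    m=r.camera_model(n); f=200/np.tan(np.radians(m['fov_y'])/2)
    return np.array([[f,0,m['cx']],[0,f,m['cy']],[0,0,1]]),np.array(m['R']),np.array(m['t'])
def proj(n,X):
    K,R,t=cam(n); c=np.atleast_2d(X)@R.T+t; p=c@K.T; return p[:,:2]/p[:,2:]
def ray(n,uv,z):
    K,R,t=cam(n); d=R.T@np.linalg.solve(K,[uv[0],uv[1],1]); o=-R.T@t
    return o+d*(z-o[2])/d[2]
E
python3 - <<'E'
from h import *
crop('pics/top0.png',300,140,450,225,5.3,'pics/c1.png')
crop('pics/top0.png',190,190,290,295,5.5,'pics/c2.png')
crop('pics/scene0.png',225,140,335,245,5.5,'pics/c3.png')
crop('pics/scene0.png',340,225,460,295,6,'pics/c4.png')
print(proj('top',[[0,0,0]]),proj('scene',[[0,0,0]]))
E
```

```text
[[320.24956229 445.00461544]] [[456.4567296 160.3481463]]
```

View pics/c1.png

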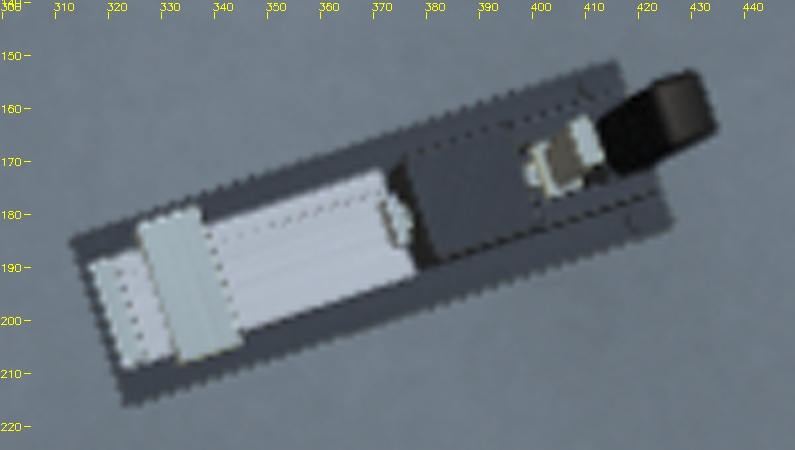

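View pics/c2.png

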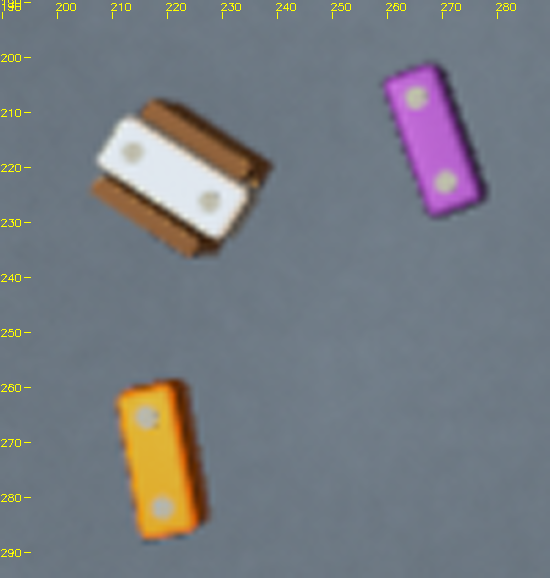

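View pics/c3.png

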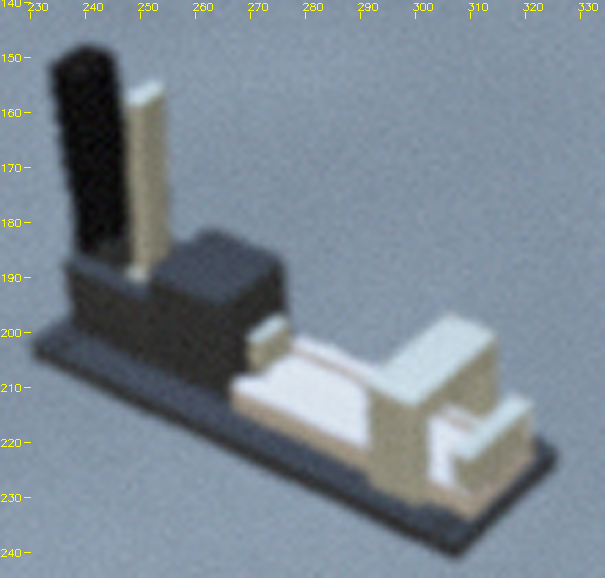

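View pics/c4.png

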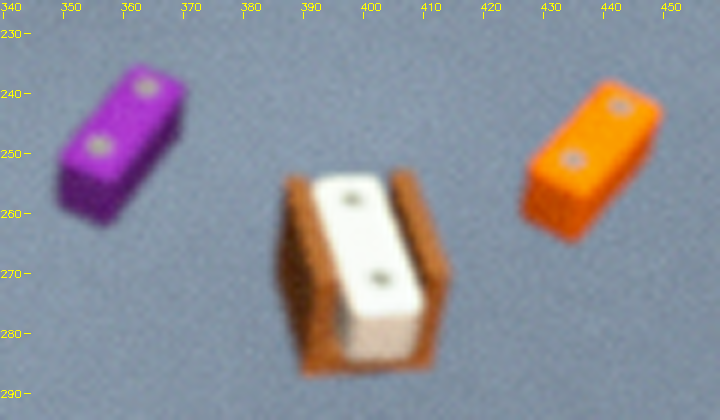

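```bash
cat > fit.py <<'E'
from h import *
from scipy.optimize import least_squares
def W(p,L):
    c,s=np.cos(p[2]),np.sin(p[2]); L=np.atleast_2d(L)
    return np.c_[p[0]+c*L[:,0]-s*L[:,1],p[1]+s*L[:,0]+c*L[:,1],L[:,2]]
def fit(top,sc,p0,show=True):
    def one(p,names):
        o=[]
        for n,d in (("top",top),("scene",sc)):
            if n in names and d:
                o.append((proj(n,W(p,np.array([a for a,b in d])/1000.))-np.array([b for a,b in d])).ravel())
        return np.concatenate(o)
    for names in (("top",),("scene",),("top","scene")):
        s=least_squares(lambda p:one(p,names),p0,loss='soft_l1'); 
        print(names,s.x[:2].round(4),np.degrees(s.x[2]).round(2)); print(one(s.x,names).reshape(-1,2).round(1).tolist())
    return s.x
E
python3 - <<'E'
from fit import *
top=[((38,90,12),(312.7,184.8)),((-38,90,12),(323.1,215.9)),((-38,-155,12),(426.3,181.4)),((38,-155,12),(415.9,151.2)),
((29,64,67),(325.5,181.4)),((29,38,67),(337.2,178.6)),((-29,38,67),(345.2,204.6)),((-29,64,67),(333.5,208))]
sc=[((38,90,12),(307.8,239.1)),((-38,90,12),(325.4,223.1)),((38,-155,12),(230.3,203.1)),
((29,38,67),(291.8,205.9)),((29,64,67),(299.4,213.1)),((-29,64,67),(314.9,200)),((-29,38,67),(306.3,196.4))]
fit(top,sc,[.5,-.1,.3])
def c2(X,Y): return (190+X/5.5-.5,190+Y/5.5-.5)
def c4(X,Y): return (340+X/6-.5,225+Y/6-.5)
# guide top z 40: discs and corners ; guess yaw
q=[c2(98,162),c2(128,115),c2(248,195),c2(218,240)]
print([ray('top',a,.04).round(4).tolist() for a in q])
q2=[c4(312,180),c4(378,175),c4(422,310),c4(352,316)]
print([ray('scene',a,.04).round(4).tolist() for a in q2])
E
```

```text
('top',) [ 0.5624 -0.0669] 19.53
[[-0.2, -0.6], [-0.0, 0.6], [1.0, 0.8], [0.2, -1.0], [-0.6, 0.6], [-0.5, -0.4], [0.2, -0.3], [0.1, 0.2]]
('scene',) [ 0.5651 -0.0629] 19.19
[[-0.2, -0.3], [1.2, -2.2], [-0.7, -1.7], [-1.1, 3.3], [0.5, 0.2], [0.4, 0.4], [-0.1, 0.2]]
('top', 'scene') [ 0.5628 -0.0664] 19.38
[[-0.5, -0.9], [-0.3, 0.3], [0.8, 0.8], [0.1, -1.0], [-0.8, 0.3], [-0.7, -0.7], [-0.1, -0.5], [-0.2, -0.1], [-0.2, -1.6], [1.2, -3.4], [-0.6, -2.6], [-1.1, 2.1], [0.6, -1.0], [0.3, -0.7], [-0.1, -0.9]]
[[0.4848, 0.256, 0.04], [0.5036, 0.2449, 0.04], [0.4733, 0.1962, 0.04], [0.4554, 0.2073, 0.04]]
[[0.4772, 0.1992, 0.04], [0.4574, 0.2106, 0.04], [0.4901, 0.2615, 0.04], [0.5098, 0.2501, 0.04]]
```

```bash
python3 - <<'E'
from h import *
for n,rng,vr in(("top",range(20,561,20),(8,45)),):
    im=cv2.GaussianBlur(cv2.imread(f'pics/{n}0.png'),(5,5),1).astype(float)
    P=[]
    for u in rng:
        b=im[vr[0]:vr[1],u-4:u+5].mean(1); d=np.abs(np.diff(b[:,0]-b[:,2])); 
        k=d.argmax(); w=d[max(0,k-3):k+4]; i=np.arange(max(0,k-3),max(0,k-3)+len(w)); P.append((u,vr[0]+.5+(w*i).sum()/w.sum()))
    P=np.array(P); c=np.polyfit(P[:,0],P[:,1],1); print(c,(P[:,1]-np.polyval(c,P[:,0])).round(2))
im=cv2.imread('pics/scene0.png')
crop('pics/scene0.png',60,130,180,400,2.2,'pics/c5.png')
E
```

```text
[1.59162336e-02 1.89080747e+01] [ 0.05 -0.08  0.03  0.03 -0.03  0.02 -0.04 -0.04  0.01  0.09 -0.09 -0.02
  0.04 -0.01  0.03  0.1  -0.03  0.02 -0.01 -0.02 -0.07  0.1  -0.08 -0.09
  0.01  0.04 -0.    0.05]
```

View pics/c5.png

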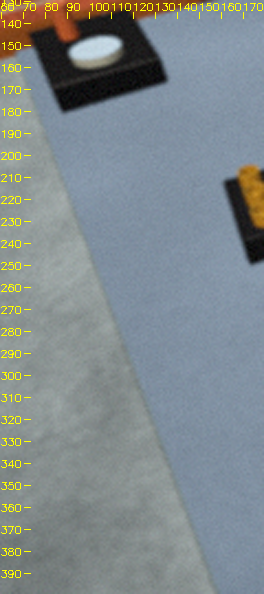

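Emit:
carry_out([
  [0.027,0.031,0,0,0,0.12],
  [0.027,0.031,0,0,0,0.12],
  [0.027,0.031,0,0,0,0.12],
  [0.027,0.031,0,0,0,0.12],
  [0.027,0.031,0,0,0,0.12],
  [0.027,0.031,0,0,0,0.12],
  [0.027,0.031,0,0,0,0.12],
  [0.027,0.031,0,0,0,0.12],
  [0.027,0.031,0,0,0,0.12],
  [0.027,0.031,0,0,0,0.12],
  [0.027,0.031,0,0,0,0.12],
  [0.027,0.031,0,0,0,0.12],
], fingers=-1, force=25)

```text
time_s: 1.1
tcp_pos: [0.4942, -0.2721, 0.2195]
eef_rot: [179.4, -0.0, -79.9]
contact_force: [-0.0, -0.3, -0.4]
gripper_width: 0.0877
```

Emit:
carry_out([
  [-0.001,0.041,0,0,0,0.071],
  [-0.001,0.041,0,0,0,0.071],
  [-0.001,0.041,0,0,0,0.071],
  [-0.001,0.041,0,0,0,0.071],
  [-0.001,0.041,0,0,0,0.071],
  [-0.001,0.041,0,0,0,0.071],
  [-0.001,0.041,0,0,0,0.071],
  [-0.001,0.041,0,0,0,0.071],
  [-0.001,0.041,0,0,0,0.071],
  [-0.001,0.041,0,0,0,0.071],
  [-0.001,0.041,0,0,0,0.071],
  [-0.001,0.041,0,0,0,0.071],
])

```text
time_s: 2.1
tcp_pos: [0.4802, 0.2275, 0.2163]
eef_rot: [179.2, 0.1, -28.3]
contact_force: [1.6, 0.0, 0.1]
gripper_width: 0.0874
```

```bash
python3 - <<'E'
from h import *
s=r.get_state();print(s['tcp_pos'],s['eef_rot'],s['joints'])
for n in("scene","top"): cv2.imwrite(f"pics/{n}1.png",r.capture(n)[:,:,::-1])
s=r.get_state();print(s['tcp_pos'],s['eef_rot'])
p=s['tcp_pos']; print(proj('scene',[p]),proj('top',[p]))
E
```

```text
[0.48024924 0.22749817 0.2162991 ] [ 1.79196975e+02  5.99913599e-02 -2.82539870e+01] [ 46.62011394   7.87081161 -17.81406215   0.16715902 -65.10607808
  15.05490901]
[0.48079566 0.23041183 0.21571976] [ 1.79207419e+02  5.86390705e-02 -2.80510855e+01]
[[414.44753132 191.57825956]] [[193.06210901 221.09420156]]
```

View pics/scene1.png

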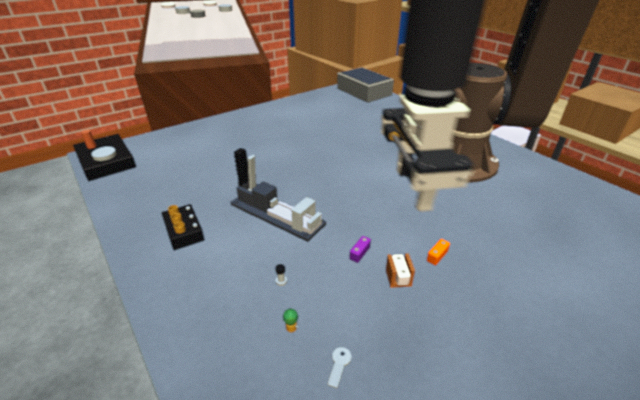

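View pics/top1.png

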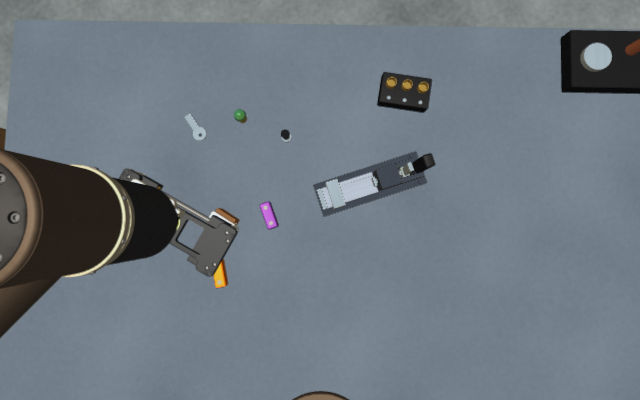

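```bash
python3 - <<'E'
from h import *
s=r.get_state();p=s['tcp_pos'];R=cv2.Rodrigues(np.zeros(3))[0]
from scipy.spatial.transform import Rotation as Ro
R=Ro.from_euler('xyz',s['eef_rot'],degrees=True).as_matrix()
print(R.round(3).tolist())
for y in(-.044,.044):
  for d in (0,.021*np.sign(y)):
    for x in(-.0095,.0095): print(y,d,x,proj('scene',[p+R@[x,y+d,0]]).round(1),proj('top',[p+R@[x,y+d,0]]).round(1))
crop('pics/scene1.png',380,130,480,220,7,'pics/c6.png')
crop('pics/top1.png',110,160,290,295,4,'pics/c7.png')
E
```

```text
[[0.883, -0.47, -0.007], [-0.47, -0.882, -0.012], [-0.001, 0.014, -1.0]]
-0.044 0 -0.0095 [[429.3 207.1]] [[168.7 213.4]]
-0.044 0 0.0095 [[417.9 208.1]] [[174.2 203.8]]
-0.044 -0.021 -0.0095 [[434.2 215.4]] [[158.4 207.4]]
-0.044 -0.021 0.0095 [[422.5 216.5]] [[164.  197.9]]
0.044 0 -0.0095 [[411.3 176.8]] [[212.1 238.5]]
0.044 0 0.0095 [[401.1 177.6]] [[217.6 228.9]]
0.044 0.021 -0.0095 [[407.6 170.5]] [[222.5 244.6]]
0.044 0.021 0.0095 [[397.6 171.2]] [[228.1 234.9]]
```

View pics/c6.png

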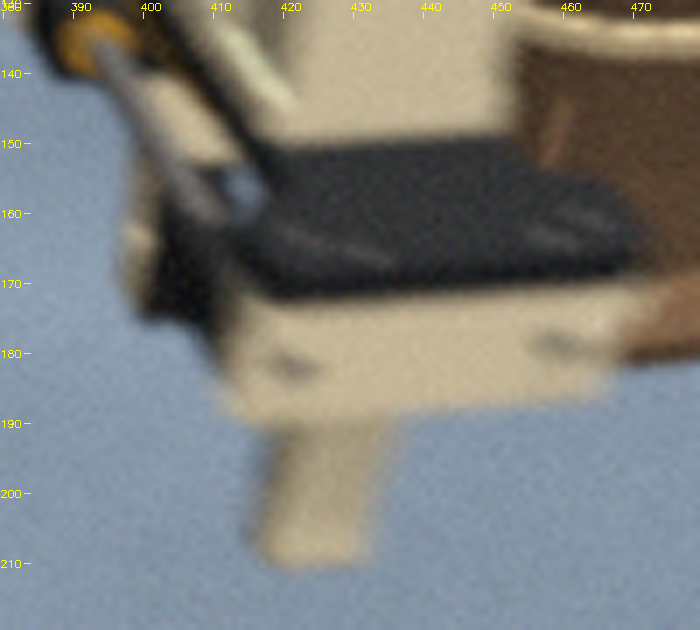

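View pics/c7.png

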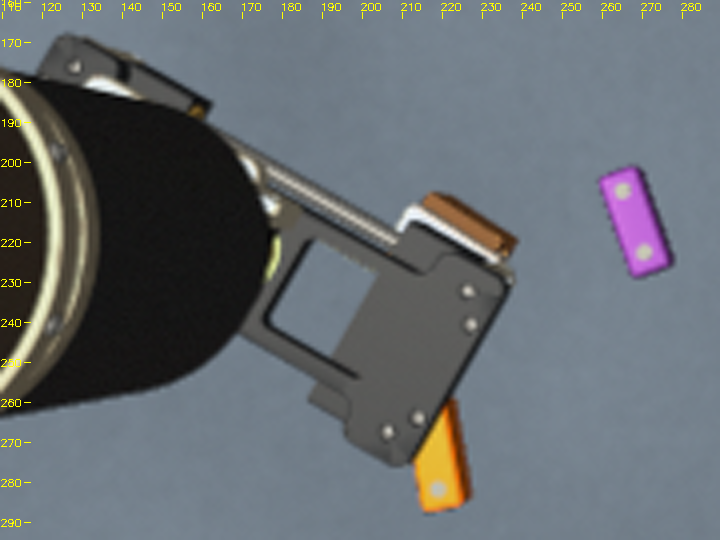

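Emit:
carry_out([
  [0.001,-0.002,-0.03,0.012,-0.007,-0.068],
  [0,0,-0.04,0,0,0],
  [0,0,-0.04,0,0,0],
  [0,0,-0.015,0,0,0],
  [0,0,0,0,0,0],
])

```text
time_s: 2.62
tcp_pos: [0.4814, 0.2315, 0.0878]
eef_rot: [-179.7, -0.0, -31.8]
contact_force: [1.3, -0.5, -0.0]
gripper_width: 0.0874
```

```bash
cat > fing.py <<'E'
from h import *
from scipy.spatial.transform import Rotation as Ro
def fing(half=.044):
    s=r.get_state();p=s['tcp_pos'];R=Ro.from_euler('xyz',s['eef_rot'],degrees=True).as_matrix()
    print('tcp',p.round(4),s['eef_rot'].round(2),'z',R[:,2].round(4),'w',s['gripper_width'],'F',s['contact_force'].round(1))
    return p,R
E
python3 - <<'E'
from fing import *
p,R=fing()
cv2.imwrite("pics/scene2.png",r.capture("scene")[:,:,::-1])
crop('pics/scene2.png',350,180,460,300,5,'pics/c8.png')
p,R=fing()
for y in(-.044,.044):
    for x in(-.0095,.0095): print(y,x,proj('scene',[p+R@[x,y,0]]).round(1))
E
```

```text
tcp [0.4814 0.2315 0.0878] [-1.797e+02 -3.000e-02 -3.184e+01] z [ 0.0033  0.0042 -1.    ] w 0.08743999031493231 F [ 1.3 -0.5 -0. ]
tcp [0.4815 0.2316 0.0888] [-1.7969e+02 -4.0000e-02 -3.1840e+01] z [ 0.0035  0.0043 -1.    ] w 0.08760839405956795 F [-0.3 -0.6 -0.9]
-0.044 -0.0095 [[416.2 263.4]]
-0.044 0.0095 [[405.8 264. ]]
0.044 -0.0095 [[404.  231.3]]
0.044 0.0095 [[394.5 231.7]]
```

View pics/c8.png

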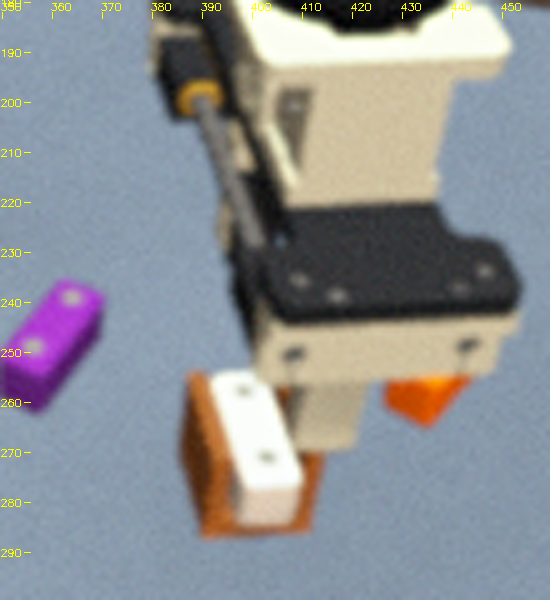

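Emit:
carry_out([
  [0.001,-0.0023,-0.028,-0.004,0.0035,0],
  [0,0,-0.028,0,0,0],
  [0,0,-0.011,0,0,0],
  [0,0,0,0,0,0],
])

```text
time_s: 3.0
tcp_pos: [0.4867, 0.2317, 0.0259]
eef_rot: [-179.5, -0.2, -31.8]
contact_force: [-0.2, -0.1, 0.3]
gripper_width: 0.0876
```

```bash
python3 - <<'E'
from fing import *
p,R=fing()
cv2.imwrite("pics/scene3.png",r.capture("scene")[:,:,::-1])
crop('pics/scene3.png',350,190,460,310,5,'pics/c9.png')
p,R=fing()
for y in(-.044,.044):
    for x in(-.0095,.0095): print(y,x,proj('scene',[p+R@[x,y,0]]).round(1))
E
```

```text
tcp [0.4867 0.2317 0.0259] [-179.5    -0.19  -31.81] z [ 0.0075  0.0057 -1.    ] w 0.08761096227506501 F [-0.2 -0.1  0.3]
tcp [0.4871 0.232  0.027 ] [-179.44   -0.22  -31.8 ] z [ 0.0084  0.0064 -0.9999] w 0.08777274675906425 F [-0.4 -0.9  0.7]
-0.044 -0.0095 [[409.5 287.9]]
-0.044 0.0095 [[399.6 288.4]]
0.044 -0.0095 [[398.3 255. ]]
0.044 0.0095 [[389.3 255.5]]
```

View pics/c9.png

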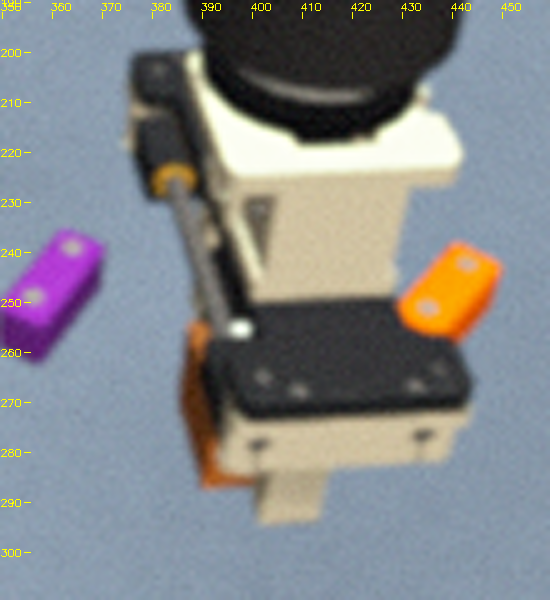

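Emit:
carry_out([
  [-0.004,-0.003,-0.005,-0.0064,0.0084,0],
  [0,0,0,0,0,0],
])

```text
time_s: 3.22
tcp_pos: [0.4844, 0.23, 0.0246]
eef_rot: [-179.8, -0.0, -31.8]
contact_force: [0.0, -0.2, -1.0]
gripper_width: 0.0877
```

Emit:
carry_out([
  [-0.002,-0.0005,-0.004,0,0,0],
  [0,0,-0.001,0,0,0],
])

```text
time_s: 3.38
tcp_pos: [0.4836, 0.2306, 0.0219]
eef_rot: [-179.6, -0.1, -31.8]
contact_force: [-0.3, -0.7, -0.3]
gripper_width: 0.0878
```

Emit:
carry_out([
  [0,0,0,0,0,0],
  [0,0,0,0,0,0],
  [0,0,0,0,0,0],
  [0,0,0,0,0,0],
  [0,0,0,0,0,0],
  [0,0,0,0,0,0],
], fingers=1, force=20)

```text
time_s: 3.88
tcp_pos: [0.4842, 0.2314, 0.0237]
eef_rot: [-179.4, -0.2, -31.8]
contact_force: [-0.4, 0.7, -0.5]
gripper_width: 0.0599
```

Emit:
carry_out([
  [0,0,0.015,0,0,0],
  [0,0,0.03,0,0,0],
  [0,0,0.03,0,0,0],
  [-0.008,-0.0215,0,0,0,0.112],
  [-0.008,-0.0215,0,0,0,0.112],
  [-0.008,-0.0215,0,0,0,0.112],
  [-0.008,-0.0215,0,0,0,0.112],
  [-0.008,-0.0215,0,0,0,0.112],
  [-0.008,-0.0215,0,0,0,0.112],
  [-0.008,-0.0215,0,0,0,0.112],
  [-0.008,-0.0215,0,0,0,0.112],
  [0,0,0,0,0,0],
])

```text
time_s: 4.88
tcp_pos: [0.4158, 0.053, 0.101]
eef_rot: [-179.5, -0.3, 22.4]
contact_force: [-1.2, -0.8, -1.2]
gripper_width: 0.06
```

```bash
python3 - <<'E'
from fing import *
cv2.imwrite("pics/scene4.png",r.capture("scene")[:,:,::-1])
crop('pics/scene4.png',300,100,460,280,3.3,'pics/c10.png')
p,R=fing()
E
```

```text
tcp [0.417  0.0542 0.1013] [-179.51   -0.38   21.99] z [ 0.0029  0.0104 -0.9999] w 0.05964021635034003 F [ 0.3 -0.5 -0.7]
```

View pics/c10.png

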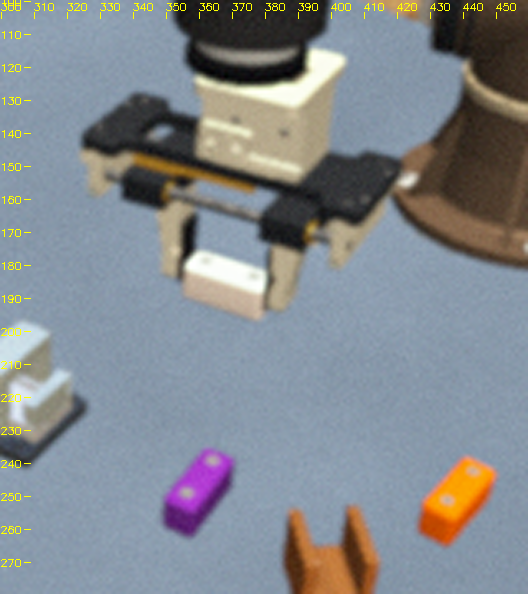

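Emit:
carry_out([
  [0,0,-0.03,-0.0104,0.003,-0.043],
  [0,0,-0.03,0,0,0],
  [0,0,-0.018,0,0,0],
  [0,0,0,0,0,0],
])

```text
time_s: 5.27
tcp_pos: [0.4213, 0.0568, 0.0239]
eef_rot: [-179.9, -0.6, 19.0]
contact_force: [-0.9, -0.3, -0.7]
gripper_width: 0.0603
```

```bash
python3 - <<'E'
from fing import *
p,R=fing()
E
```

```text
tcp [0.4213 0.0568 0.0239] [-179.92   -0.63   18.97] z [ 0.0099  0.0049 -0.9999] w 0.06033854501891246 F [-0.9 -0.3 -0.7]
```

Emit:
carry_out([
  [0,0,-0.004,-0.005,0.01,0.005],
  [0,0,-0.004,0,0,0],
  [0,0,-0.003,0,0.003,0],
  [0,0,0,0,0,0],
])

```text
time_s: 5.6
tcp_pos: [0.4232, 0.0588, 0.0136]
eef_rot: [-180.0, 0.2, 19.3]
contact_force: [0.1, -0.0, -0.3]
gripper_width: 0.0599
```

```bash
python3 - <<'E'
from fing import *
p,R=fing()
E
```

```text
tcp [0.4232 0.0588 0.0136] [-179.97    0.2    19.25] z [-3.4e-03 -6.0e-04 -1.0e+00] w 0.05990934790984754 F [ 0.1 -0.  -0.3]
```

Emit:
carry_out([
  [0,0,-0.002,0,-0.002,0],
  [0,0,-0.002,0,0,0],
])

```text
time_s: 5.77
tcp_pos: [0.4244, 0.0594, 0.0111]
eef_rot: [-180.0, -0.0, 19.3]
contact_force: [-9.4, -1.3, 30.7]
gripper_width: 0.0595
```

Emit:
carry_out([
  [0,0,0.001,0,0,0],
  [0,0,0,0,0,0],
  [0,0,0,0,0,0],
  [0,0,0.002,0,0,0],
], fingers=-1)

```text
time_s: 6.1
tcp_pos: [0.4253, 0.0599, 0.0156]
eef_rot: [-180.0, -0.3, 19.3]
contact_force: [0.3, 0.1, 0.5]
gripper_width: 0.0807
```

```bash
python3 - <<'E'
from fing import *
p,R=fing()
E
```

```text
tcp [0.4253 0.0599 0.0156] [-179.96   -0.25   19.26] z [ 0.0039  0.0021 -1.    ] w 0.0807033540331093 F [0.3 0.1 0.5]
```

Emit:
carry_out([
  [0,0,0.02,0,0,0],
  [0,0,0.04,0,0,0],
  [0.003,0.022,0.02,0,0,-0.12],
  [0.003,0.022,0.01,0,0,-0.12],
  [0.003,0.022,0,0,0,-0.12],
  [0.003,0.022,0,0,0,-0.12],
  [0.003,0.022,0,0,0,-0.12],
  [0.003,0.022,0,0,0,-0.12],
  [0.003,0.022,0,0,0,-0.12],
  [0.003,0.022,0,0,0,-0.12],
  [0.003,0.022,0,0,0,-0.12],
  [0.003,0.022,0,0,0,-0.12],
])

```text
time_s: 7.1
tcp_pos: [0.4536, 0.2864, 0.1147]
eef_rot: [-179.4, -0.1, -52.1]
contact_force: [0.9, -0.1, -0.4]
gripper_width: 0.0877
```

```bash
python3 - <<'E'
from fing import *
for n in("scene","top"): cv2.imwrite(f"pics/{n}5.png",r.capture(n)[:,:,::-1])
p,R=fing()
print(proj('top',[.4244,.0594,.028]),proj('scene',[.4244,.0594,.028]))
crop('pics/top5.png',240,170,340,270,6,'pics/c11.png')
crop('pics/scene5.png',320,170,420,260,6,'pics/c12.png')
E
```

```text
tcp [0.4544 0.2882 0.1145] [-1.7931e+02 -1.6000e-01 -5.1920e+01] z [ 0.0111  0.0052 -0.9999] w 0.08767669837348555 F [-0.9 -0.6 -0.2]
[[297.47014328 248.90985428]] [[364.96398142 214.57638091]]
```

View pics/c11.png

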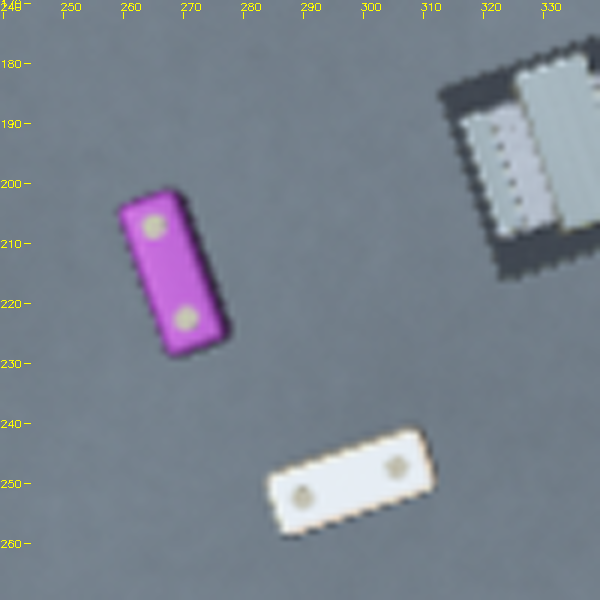

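View pics/c12.png

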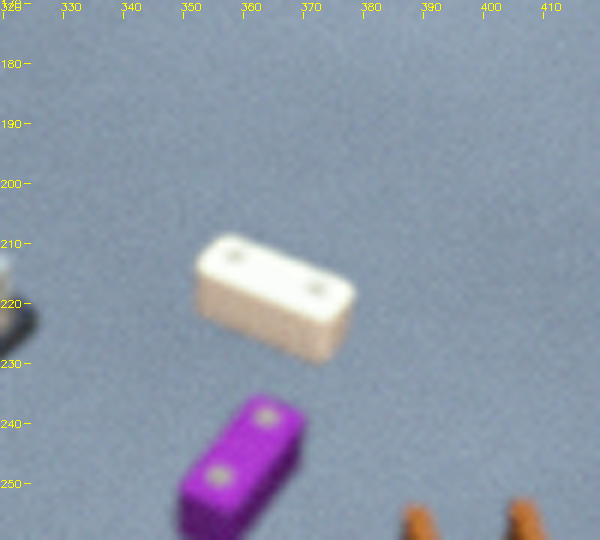

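```bash
python3 - <<'E'
from fing import *
im=cv2.imread('pics/top5.png')
def blob(n,im,x0,y0,x1,y1,z,th):
    s=cv2.resize(im[y0:y1,x0:x1],None,fx=8,fy=8,interpolation=cv2.INTER_CUBIC)
    m=(s.min(2)>th).astype(np.uint8); m=cv2.morphologyEx(m,cv2.MORPH_CLOSE,np.ones((25,25)))
    k,l,st,c=cv2.connectedComponentsWithStats(m); i=1+st[1:,4].argmax()
    (cx,cy),wh,a=cv2.minAreaRect(np.argwhere(l==i)[:,::-1].astype(np.float32))
    b=cv2.boxPoints(((cx,cy),wh,a)); f=lambda q:((q[0]+.5)/8-.5+x0,(q[1]+.5)/8-.5+y0)
    P=[ray(n,f(q),z) for q in b]; c=ray(n,f((cx,cy)),z); c2=ray(n,f((np.argwhere(l==i).mean(0)[::-1])),z)
    e=[P[1]-P[0],P[2]-P[1]]; print(n,c.round(4),c2.round(4),[ (np.linalg.norm(q).round(4),np.degrees(np.arctan2(q[1],q[0])).round(1)) for q in e])
blob('top',im,270,230,330,270,.028,190)
im0=cv2.imread('pics/top0.png'); blob('top',im0,190,200,250,245,.04,190)
E
```

```text
top [0.4223 0.0587 0.028 ] [0.4223 0.0586 0.028 ] [(np.float64(0.0579), np.float64(-70.8)), (np.float64(0.0221), np.float64(-160.6))]
top [0.4794 0.2267 0.04  ] [0.4795 0.2266 0.04  ] [(np.float64(0.0214), np.float64(-30.6)), (np.float64(0.0572), np.float64(-120.8))]
```

Emit:
carry_out([
  [-0.004,-0.032,0,-0.005,0.011,-0.047],
  [-0.004,-0.032,0,0,0,-0.047],
  [-0.004,-0.032,0,0,0,-0.047],
  [-0.004,-0.032,0,0,0,-0.047],
  [-0.005,-0.032,0,0,0,-0.047],
  [-0.005,-0.032,0,0,0,-0.047],
  [-0.004,-0.025,0,0,0,-0.03],
  [0,0,0,0,0,0],
  [0,0,0,0,0,0],
])

```text
time_s: 7.95
tcp_pos: [0.4188, 0.062, 0.1139]
eef_rot: [179.9, 0.0, -69.7]
contact_force: [-0.0, 1.0, 0.2]
gripper_width: 0.0878
```

```bash
python3 - <<'E'
from fing import *
p,R=fing()
E
```

```text
tcp [0.4188 0.062  0.1139] [179.93   0.   -69.69] z [-1.2e-03 -4.0e-04 -1.0e+00] w 0.08782747183571653 F [-0.   1.   0.2]
```

Emit:
carry_out([
  [0.001,-0.004,-0.03,0,0,-0.018],
  [0,0,-0.03,0,0.003,0],
  [0,0,-0.02,0,0.003,0],
  [0,0,0,0,0,0],
])

```text
time_s: 8.28
tcp_pos: [0.4224, 0.0595, 0.0345]
eef_rot: [-179.8, 0.2, -70.5]
contact_force: [-1.1, -0.5, 0.3]
gripper_width: 0.0875
```

```bash
python3 - <<'E'
from fing import *
p,R=fing()
E
```

```text
tcp [0.4224 0.0595 0.0345] [-179.83    0.24  -70.47] z [ 0.0014  0.0049 -1.    ] w 0.08745824815629274 F [-1.1 -0.5  0.3]
```

Emit:
carry_out([
  [-0.001,-0.001,-0.012,-0.005,0.003,-0.004],
  [-0.0005,-0.0005,-0.01,0,0.002,0],
  [-0.0005,-0.0005,-0.005,0,0.001,0],
])

```text
time_s: 8.53
tcp_pos: [0.4219, 0.0593, 0.0084]
eef_rot: [179.8, 0.0, -70.4]
contact_force: [-0.5, -0.0, -0.4]
gripper_width: 0.0876
```

```bash
python3 - <<'E'
from fing import *
p,R=fing()
E
```

```text
tcp [0.4219 0.0593 0.0084] [ 1.7979e+02  5.0000e-02 -7.0390e+01] z [-3.7e-03 -4.0e-04 -1.0e+00] w 0.08758220899528577 F [-0.5 -0.  -0.4]
```

Emit:
carry_out([
  [0,-0.0003,-0.0002,0,0,-0.006],
  [0,0,-0.0003,0,0,0],
  [0,0,-0.0003,0,0,0],
  [0,0,-0.0003,0,0,0],
  [0,0,0,0,0,0],
  [0,0,0,0,0,0],
  [0,0,0,0,0,0],
  [0,0,0,0,0,0],
], fingers=1, force=20)

```text
time_s: 9.2
tcp_pos: [0.4243, 0.0613, 0.0109]
eef_rot: [-179.9, 0.1, -70.5]
contact_force: [0.1, -0.1, 0.5]
gripper_width: 0.0402
```

```bash
python3 - <<'E'
from fing import *
p,R=fing()
E
```

```text
tcp [0.4243 0.0613 0.0109] [-1.7991e+02  1.0000e-01 -7.0540e+01] z [ 9.0e-04  2.1e-03 -1.0e+00] w 0.040152022465326904 F [ 0.1 -0.1  0.5]
```

Emit:
carry_out([
  [-0.002,-0.002,-0.0023,0,-0.001,0],
  [-0.0003,-0.0003,-0.0003,0,0,0],
  [-0.0003,-0.0003,-0.0003,0,0,0],
  [-0.0003,-0.0003,-0.0003,0,0,0],
  [-0.0003,-0.0003,-0.0003,0,0,0],
  [0,0,0,0,0,0],
])

```text
time_s: 9.7
tcp_pos: [0.4221, 0.059, 0.0085]
eef_rot: [-179.6, 0.1, -70.5]
contact_force: [-0.5, -0.7, -0.5]
gripper_width: 0.0237
```

```bash
python3 - <<'E'
from fing import *
p,R=fing()
E
```

```text
tcp [0.4221 0.059  0.0085] [-1.7965e+02  1.3000e-01 -7.0490e+01] z [ 0.0051  0.0041 -1.    ] w 0.02374617077556358 F [-0.5 -0.7 -0.5]
```

Emit:
carry_out([
  [0,0,0.02,-0.003,0.004,0],
  [0,0,0.04,0,0,0],
  [0,0,0.035,0,0,0],
  [0.023,-0.021,0.005,0,0,0],
  [0.023,-0.021,0,0,0,0],
  [0.023,-0.021,0,0,0,0],
  [0.023,-0.021,0,0,0,0],
  [0.023,-0.021,0,0,0,0],
  [0.022,-0.021,0,0,0,0],
  [0,0,0,0,0,0],
  [0,0,0,0,0,0],
])

```text
time_s: 10.62
tcp_pos: [0.5625, -0.0753, 0.1131]
eef_rot: [180.0, -0.1, -70.2]
contact_force: [-0.5, -0.5, -0.7]
gripper_width: 0.0238
```

```bash
python3 - <<'E'
from fing import *
cv2.imwrite("pics/scene6.png",r.capture("scene")[:,:,::-1])
crop('pics/scene6.png',220,80,360,250,4,'pics/c13.png')
p,R=fing()
th=np.radians(19.5);f=np.array([.5624,-.0669]);d=p[:2]-f
print('bay xy',d@[np.cos(th),np.sin(th)],d@[-np.sin(th),np.cos(th)])
E
```

```text
tcp [ 0.5624 -0.0751  0.1131] [ 1.7999e+02 -1.1000e-01 -7.0170e+01] z [ 5.0e-04 -1.9e-03 -1.0e+00] w 0.023685435720922812 F [-0.7  0.3 -0.5]
bay xy -0.0027623665797097707 -0.007708239478131946
```

View pics/c13.png

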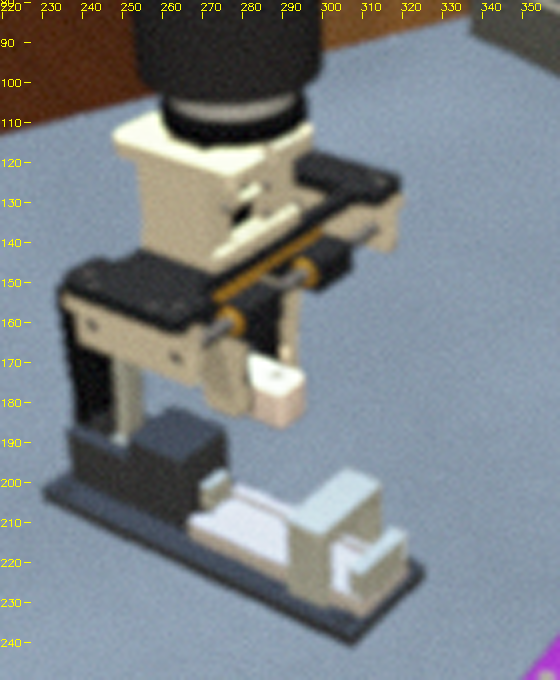

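```bash
python3 - <<'E'
from fing import *
th=np.radians(19.5);f=np.array([.5624,-.0669])
B=np.array([[np.cos(th),np.sin(th)],[-np.sin(th),np.cos(th)]])
for uv,z in [((338.2,182.5),.025),((371.2,171.6),.025),((345.3,202.1),.025),((377.8,190.8),.025)]: print((B@(ray('top',uv,z)[:2]-f)).round(4))
# edge detection: sample image along feeder x at many y, z=.025 ; brightness profile
im=cv2.GaussianBlur(cv2.imread('pics/top0.png'),(3,3),.6).astype(np.float32).mean(2)
xs=np.arange(-.036,.0361,.0005)
for z,ys in ((.025,[-.025,-.015,-.005,.005,.015,.025]),(.067,[.046,.051,.056]),(.012,[-.14,-.11,-.07,-.04,0,.03,.08])):
  for y in ys:
    xx=xs if z!=.012 else np.arange(-.05,.0501,.0005)
    P=np.array([np.r_[f+B.T@[x,y],z] for x in xx]); q=proj('top',P).astype(np.float32)
    v=cv2.remap(im,q[None,:,0],q[None,:,1],cv2.INTER_LINEAR)[0]
    g=np.gradient(cv2.GaussianBlur(v[None],(9,1),2)[0]); h=len(g)//2
    if z==.012: g=-g
    print(z,y,'edges',xx[g[:h].argmax()].round(4),xx[h+g[h:].argmin()].round(4))
# along y edges of bridge and base
ys=np.arange(-.17,.11,.0005)
for x,z in((-.02,.067),(0,.067),(.02,.067),(-.03,.012),(.03,.012)):
    P=np.array([np.r_[f+B.T@[x,y],z] for y in ys]); q=proj('top',P).astype(np.float32)
    v=cv2.remap(im,q[None,:,0],q[None,:,1],cv2.INTER_LINEAR)[0]; g=np.gradient(cv2.GaussianBlur(v[None],(9,1),2)[0])
    i=np.argsort(-abs(g)); o=[]
    for k in i:
        if all(abs(k-j)>10 for j in o): o.append(k)
        if len(o)==6:break
    print(x,z,[(ys[k].round(4),g[k].round(1)) for k in sorted(o)])
E
```

```text
[0.0225 0.0349]
[ 0.0227 -0.0419]
[-0.0234  0.0337]
[-0.0221 -0.0421]
0.025 -0.025 edges -0.023 0.0235
0.025 -0.015 edges -0.0235 0.023
0.025 -0.005 edges -0.023 0.0235
0.025 0.005 edges -0.023 0.023
0.025 0.015 edges -0.0235 0.023
0.025 0.025 edges -0.023 0.0235
0.067 0.046 edges -0.029 0.029
0.067 0.051 edges -0.029 0.0285
0.067 0.056 edges -0.029 0.029
0.012 -0.14 edges -0.0115 0.016
0.012 -0.11 edges -0.0385 0.038
0.012 -0.07 edges -0.0385 0.0375
0.012 -0.04 edges -0.01 0.0375
0.012 0 edges -0.0385 0.038
0.012 0.03 edges -0.038 0.0385
0.012 0.08 edges -0.0385 0.038
-0.02 0.067 [(np.float64(-0.1385), np.float32(-4.4)), (np.float64(-0.046), np.float32(-2.8)), (np.float64(-0.036), np.float32(14.7)), (np.float64(0.0665), np.float32(3.6)), (np.float64(0.0855), np.float32(-10.0)), (np.float64(0.091), np.float32(4.2))]
0 0.067 [(np.float64(-0.1675), np.float32(-7.7)), (np.float64(-0.1215), np.float32(15.0)), (np.float64(-0.1125), np.float32(-8.7)), (np.float64(-0.0895), np.float32(-8.4)), (np.float64(-0.0405), np.float32(10.8)), (np.float64(0.0855), np.float32(-9.4))]
0.02 0.067 [(np.float64(-0.1385), np.float32(-3.9)), (np.float64(-0.0355), np.float32(5.7)), (np.float64(0.0385), np.float32(4.9)), (np.float64(0.0635), np.float32(-6.1)), (np.float64(0.086), np.float32(-4.5)), (np.float64(0.0915), np.float32(4.0))]
-0.03 0.012 [(np.float64(-0.154), np.float32(-4.2)), (np.float64(-0.1395), np.float32(-0.6)), (np.float64(-0.134), np.float32(1.0)), (np.float64(0.0345), np.float32(1.6)), (np.float64(0.0605), np.float32(-0.6)), (np.float64(0.0905), np.float32(4.7))]
0.03 0.012 [(np.float64(-0.154), np.float32(-4.1)), (np.float64(-0.139), np.float32(-0.8)), (np.float64(-0.1335), np.float32(1.1)), (np.float64(0.034), np.float32(11.1)), (np.float64(0.0615), np.float32(-9.1)), (np.float64(0.09), np.float32(5.1))]
```

Emit:
carry_out([
  [-0.0005,0.0075,0,0,0,-0.006],
  [0,0,-0.02,0,0.002,0],
  [-0.0005,-0.0005,-0.025,0,0.002,0],
  [-0.0005,-0.0005,-0.02,0,0.002,0],
  [0,0,0,0,0,0],
])

```text
time_s: 11.08
tcp_pos: [0.5584, -0.0638, 0.0479]
eef_rot: [179.8, 0.0, -70.5]
contact_force: [-1.0, -0.0, -0.2]
gripper_width: 0.0238
```

```bash
cat > bay.py <<'E'
from fing import *
th=np.radians(19.5);f=np.array([.5624,-.0667])
B=np.array([[np.cos(th),np.sin(th)],[-np.sin(th),np.cos(th)]])
if __name__=='__main__':
    p,R=fing(); e=B@(p[:2]-f); print('in feeder',e.round(4),'yaw err',np.degrees(np.arctan2(R[1,0],R[0,0]))-19.5)
E
python3 bay.py
```

```text
tcp [ 0.5584 -0.0638  0.0479] [ 1.7984e+02  1.0000e-02 -7.0450e+01] z [-2.7e-03 -8.0e-04 -1.0e+00] w 0.023786789128503197 F [-1.  -0.  -0.2]
in feeder [-0.0028  0.0041] yaw err -89.95209895594822
```

Emit:
carry_out([
  [0.004,-0.003,-0.003,0,-0.002,0],
  [0,0,0,0,0,0],
])

```text
time_s: 11.25
tcp_pos: [0.5617, -0.065, 0.0454]
eef_rot: [179.9, -0.0, -70.3]
contact_force: [-0.3, 0.2, -0.2]
gripper_width: 0.0241
```

```bash
python3 bay.py
```

```text
tcp [ 0.5617 -0.065   0.0454] [ 1.7989e+02 -4.0000e-02 -7.0300e+01] z [-0.0016 -0.0012 -1.    ] w 0.02412903652458673 F [-0.3  0.2 -0.2]
in feeder [-0.      0.0018] yaw err -89.79673797533658
```

Aligned; lower towards the floor.

Emit:
carry_out([
  [0,-0.0012,-0.006,0,0,-0.003],
  [0,-0.0004,-0.006,0,0,0],
  [0,-0.0003,-0.003,0,0,0],
])

```text
time_s: 11.5
tcp_pos: [0.564, -0.0657, 0.033]
eef_rot: [-179.8, -0.1, -70.4]
contact_force: [-0.5, -0.4, 0.3]
gripper_width: 0.0236
```

```bash
python3 bay.py
```

```text
tcp [ 0.564  -0.0657  0.033 ] [-1.7977e+02 -1.0000e-01 -7.0390e+01] z [ 4.4e-03 -3.0e-04 -1.0e+00] w 0.02357170086301287 F [-0.5 -0.4  0.3]
in feeder [0.0019 0.0004] yaw err -89.89479654138715
```

Emit:
carry_out([
  [-0.0022,-0.0006,-0.0025,0,0.003,0],
  [-0.0003,-0.0002,-0.0015,0,0,0],
])

```text
time_s: 11.67
tcp_pos: [0.5616, -0.0666, 0.029]
eef_rot: [-179.9, -0.0, -70.4]
contact_force: [-0.5, -0.8, -0.8]
gripper_width: 0.0238
```

```bash
python3 bay.py
```

```text
tcp [ 0.5616 -0.0666  0.029 ] [-1.799e+02 -5.000e-02 -7.041e+01] z [ 1.9e-03 -2.0e-04 -1.0e+00] w 0.02380700587688157 F [-0.5 -0.8 -0.8]
in feeder [-0.0007  0.0004] yaw err -89.91086472727882
```

Emit:
carry_out([
  [0,-0.0002,-0.001,0,0,0],
  [0,0,-0.0005,0,0,0],
])

```text
time_s: 11.83
tcp_pos: [0.5617, -0.0668, 0.0284]
eef_rot: [-179.9, -0.0, -70.4]
contact_force: [-3.0, 1.9, 5.5]
gripper_width: 0.0236
```

Emit:
carry_out([
  [0,0,0.0005,0,0,0],
  [0,0,0,0,0,0],
  [0,0,0,0,0,0],
  [0,0,0,0,0,0],
  [0,0,0,0,0,0],
], fingers=-1)

```text
time_s: 12.25
tcp_pos: [0.5622, -0.067, 0.0296]
eef_rot: [-179.8, -0.1, -70.4]
contact_force: [1.0, -1.2, 0.2]
gripper_width: 0.0521
```

Emit:
carry_out([
  [0,0,0.02,0,0,0],
  [0,0,0.04,0,0,0],
  [0,0,0.04,0,0,0],
  [0,0,0.04,0,0,0],
  [0,0,0.04,0,0,0],
  [-0.005,0.02,0,0,0,0.12],
  [-0.005,0.02,0,0,0,0.12],
  [-0.005,0.03,0,0,0,0.12],
  [-0.005,0.04,0,0,0,0.12],
  [-0.005,0.04,0,0,0,0.12],
  [-0.005,0.04,0,0,0,0.12],
  [0,0,0,0,0,0],
])

```text
time_s: 13.25
tcp_pos: [0.5275, 0.1271, 0.2194]
eef_rot: [-179.8, -0.4, -27.6]
contact_force: [1.0, -0.2, -0.2]
gripper_width: 0.0878
```

```bash
python3 bay.py; python3 - <<'E'
from fing import *
for n in("scene","top"): cv2.imwrite(f"pics/{n}7.png",r.capture(n)[:,:,::-1])
crop('pics/top7.png',290,140,450,225,5,'pics/c14.png')
crop('pics/scene7.png',220,140,340,250,5,'pics/c15.png')
E
```

```text
tcp [0.5275 0.1271 0.2194] [-179.82   -0.38  -27.62] z [ 7.4e-03 -3.0e-04 -1.0e+00] w 0.08784205794965448 F [ 1.  -0.2 -0.2]
in feeder [0.0317 0.1943] yaw err -47.118234789779535
```

View pics/c14.png

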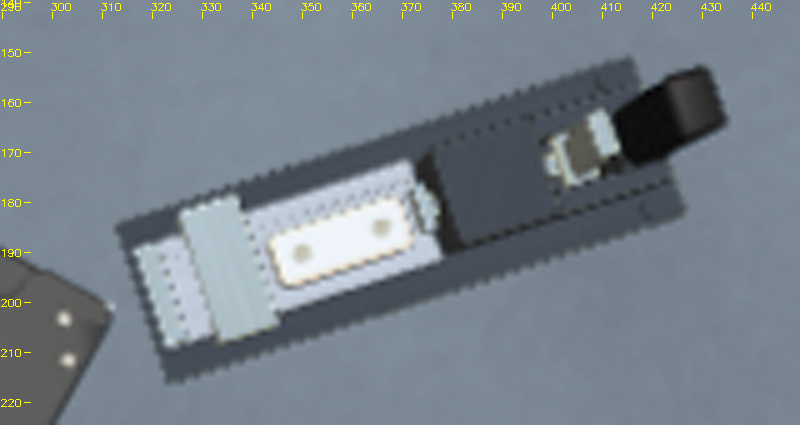

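View pics/c15.png

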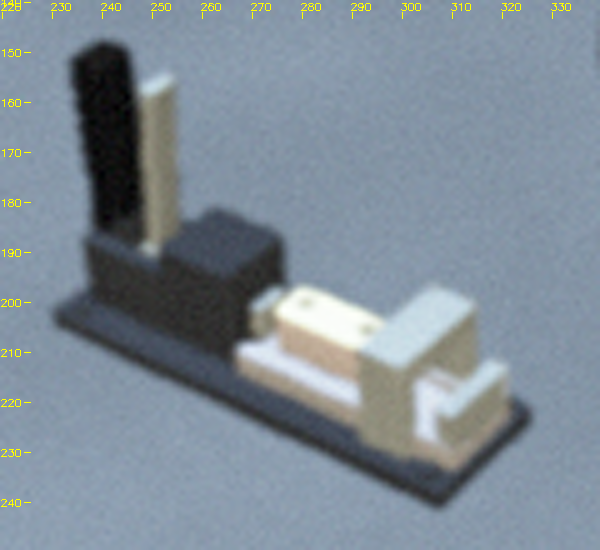

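Emit:
carry_out([
  [0.0095,-0.038,0,0,0.007,0.1],
  [0.0095,-0.038,0,0,0,0.1],
  [0.0095,-0.038,0,0,0,0.1],
  [0.0095,-0.038,0,0,0,0.1],
  [0.0095,-0.038,0,0,0,0.1],
  [0.0095,-0.038,0,0,0,0.1],
  [0.0095,-0.038,0,0,0,0.1],
  [0.0095,-0.03,0,0,0,0.1],
  [0,0,0,0,0,0],
  [0,0,0,0,0,0],
])

```text
time_s: 14.18
tcp_pos: [0.6003, -0.1959, 0.2172]
eef_rot: [179.9, 0.3, 18.8]
contact_force: [0.3, 0.6, 0.6]
gripper_width: 0.0877
```

```bash
python3 bay.py
```

```text
tcp [ 0.6003 -0.1959  0.2172] [179.94   0.26  18.84] z [-0.0039 -0.0024 -1.    ] w 0.0877490108626042 F [0.3 0.6 0.6]
in feeder [-0.0074 -0.1344] yaw err -0.6559294695271483
```

Move by (+4.5, +9.5) mm, correct yaw, and come down part way.

Emit:
carry_out([
  [0.0045,0.0085,-0.01,0.002,-0.002,0.011],
  [0,0,-0.03,0,0,0],
  [0,0,0,0,0,0],
])

```text
time_s: 14.43
tcp_pos: [0.6037, -0.1892, 0.1757]
eef_rot: [-180.0, 0.0, 18.9]
contact_force: [-1.0, 0.0, -2.1]
gripper_width: 0.0875
```

```bash
python3 bay.py
```

```text
tcp [ 0.6037 -0.1892  0.1757] [-1.7997e+02  5.0000e-02  1.8940e+01] z [-1.e-03  2.e-04 -1.e+00] w 0.08746294040073199 F [-1.   0.  -2.1]
in feeder [-0.002  -0.1293] yaw err -0.5560833199669339
```

Emit:
carry_out([
  [0.001,0.0025,-0.025,0,0,0.01],
  [0,0,-0.025,0,0.002,0],
  [0,0,-0.017,0,0.002,0],
  [0,0,0,0,0,0],
])

```text
time_s: 14.77
tcp_pos: [0.6049, -0.1838, 0.1097]
eef_rot: [-180.0, 0.2, 19.5]
contact_force: [-0.6, 0.1, 0.4]
gripper_width: 0.0874
```

```bash
python3 bay.py; python3 - <<'E'
from fing import *
cv2.imwrite("pics/scene8.png",r.capture("scene")[:,:,::-1])
crop('pics/scene8.png',190,60,340,250,3.1,'pics/c16.png')
E
```

```text
tcp [ 0.6049 -0.1838  0.1097] [-1.7998e+02  1.7000e-01  1.9510e+01] z [-2.9e-03 -7.0e-04 -1.0e+00] w 0.08735862589875039 F [-0.6  0.1  0.4]
in feeder [ 0.001  -0.1246] yaw err 0.008939096738796337
```

View pics/c16.png

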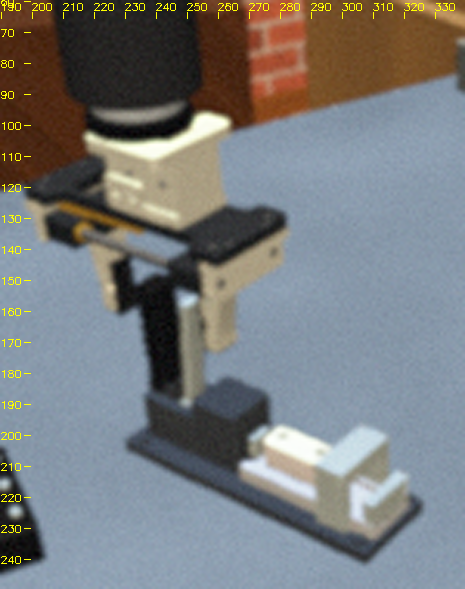

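Emit:
carry_out([
  [0.0002,-0.0025,-0.003,0,-0.002,0],
  [-0.0003,-0.0003,-0.0003,0,0,0],
  [-0.0003,-0.0003,-0.0003,0,0,0],
  [-0.0003,-0.0003,-0.0003,0,0,0],
  [-0.0003,-0.0003,-0.0003,0,0,0],
  [-0.0003,-0.0003,-0.0003,0,0,0],
  [-0.0002,-0.0002,-0.0002,0,0,0],
  [-0.0002,-0.0002,-0.0002,0,0,0],
], fingers=1, force=30)

```text
time_s: 15.48
tcp_pos: [0.6069, -0.184, 0.1137]
eef_rot: [180.0, -0.6, 19.6]
contact_force: [-1.5, 10.4, 1.4]
gripper_width: 0.0401
```

```bash
python3 bay.py
```

```text
tcp [ 0.6069 -0.184   0.1137] [179.97  -0.6   19.56] z [ 0.01    0.003  -0.9999] w 0.04005299804717165 F [-1.5 10.4  1.4]
in feeder [ 0.0028 -0.1254] yaw err 0.05819097857527922
```

Emit:
carry_out([
  [-0.0015,-0.001,-0.004,-0.003,0.01,0],
  [0,-0.0005,-0.001,0,0,0],
  [0,0,-0.001,0,0,0],
  [0,0,-0.0005,0,0,0],
  [0,0,-0.0005,0,0,0],
  [0,0,-0.0005,0,0,0],
])

```text
time_s: 15.98
tcp_pos: [0.6074, -0.1858, 0.1128]
eef_rot: [179.8, -0.4, 19.6]
contact_force: [-1.3, 1.6, 6.5]
gripper_width: 0.0321
```

```bash
python3 bay.py; python3 - <<'E'
from fing import *
cv2.imwrite("pics/scene9.png",r.capture("scene")[:,:,::-1])
crop('pics/scene9.png',190,60,340,250,3.1,'pics/c17.png')
E
python3 bay.py
```

```text
tcp [ 0.6074 -0.1858  0.1128] [179.81  -0.39  19.55] z [ 7.6e-03 -8.0e-04 -1.0e+00] w 0.03208979471091026 F [-1.3  1.6  6.5]
in feeder [ 0.0026 -0.1273] yaw err 0.053833936970828944
tcp [ 0.6074 -0.1858  0.1128] [179.81  -0.39  19.56] z [ 7.5e-03 -8.0e-04 -1.0e+00] w 0.032047703298690826 F [-2.7  2.5  6.5]
in feeder [ 0.0026 -0.1273] yaw err 0.0575622620438061
```

View pics/c17.png

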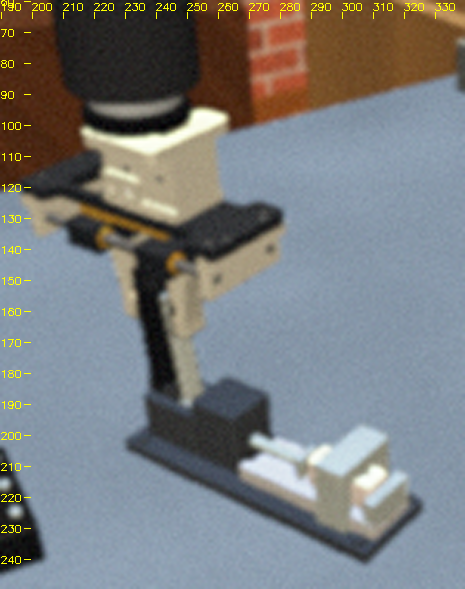

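Emit:
carry_out([
  [0,0,0,0,0,0],
  [0,0,0,0,0,0],
  [0,0,0,0,0,0],
  [0,0,0,0,0,0],
  [0,0,0,0,0,0],
  [0,0,0,0,0,0],
  [0,0,0,0,0,0],
  [0,0,0,0,0,0],
])

```text
time_s: 16.7
tcp_pos: [0.6074, -0.1858, 0.1128]
eef_rot: [179.8, -0.4, 19.6]
contact_force: [-1.0, 0.6, 2.9]
gripper_width: 0.032
```

Emit:
carry_out([
  [0,0,-0.0003,0,0,0],
  [0,0,-0.0003,0,0,0],
  [0,0,-0.0003,0,0,0],
  [0,0,-0.0003,0,0,0],
  [0,0,-0.0003,0,0,0],
  [0,0,0,0,0,0],
  [0,0,0,0,0,0],
  [0,0,0,0,0,0],
  [0,0,0,0,0,0],
], fingers=-1)

```text
time_s: 17.45
tcp_pos: [0.6076, -0.185, 0.111]
eef_rot: [179.8, -0.4, 19.7]
contact_force: [-0.1, -0.5, 0.1]
gripper_width: 0.0848
```

```bash
python3 bay.py
```

```text
tcp [ 0.6076 -0.185   0.111 ] [179.81  -0.4   19.66] z [ 7.7e-03 -8.0e-04 -1.0e+00] w 0.08481590929779152 F [-0.1 -0.5  0.1]
in feeder [ 0.0031 -0.1266] yaw err 0.15733110967247654
```

Now straight up and clear, then look.

Emit:
carry_out([
  [0,0,0.02,0,0.007,0],
  [0,0,0.03,0,0,0],
  [0,0,0.03,0,0,0],
  [0,0,0.03,0,0,0],
  [0,-0.03,0,0,0,0],
  [0,-0.04,0,0,0,0],
  [-0.01,-0.04,0,0,0,0],
  [-0.01,-0.04,0,0,0,0],
  [-0.01,-0.04,0,0,0,0],
  [-0.01,-0.03,0,0,0,0],
  [0,0,0,0,0,0],
  [0,0,0,0,0,0],
])

```text
time_s: 18.45
tcp_pos: [0.5649, -0.4158, 0.2259]
eef_rot: [179.7, 0.0, 19.8]
contact_force: [-0.0, 0.4, -0.0]
gripper_width: 0.0876
```

```bash
python3 - <<'E'
from bay import *
for n in("scene","top"): cv2.imwrite(f"pics/{n}10.png",r.capture(n)[:,:,::-1])
fing()
crop('pics/top10.png',290,140,450,225,5,'pics/c18.png')
crop('pics/scene10.png',220,140,340,250,5,'pics/c19.png')
for y in(.008,.03,.04,.068,.05+.03): print(y,proj('top',[np.r_[f+B.T@[0,y],.048]]).round(1))
E
```

```text
tcp [ 0.5653 -0.4144  0.2259] [1.7968e+02 4.0000e-02 1.9930e+01] z [ 0.0012 -0.0056 -1.    ] w 0.08744248695595054 F [0.3 0.3 0.7]
0.008 [[353.8 187.5]]
0.03 [[344.  190.7]]
0.04 [[339.6 192.1]]
0.068 [[327.2 196.2]]
0.08 [[321.9 197.9]]
```

View pics/c18.png

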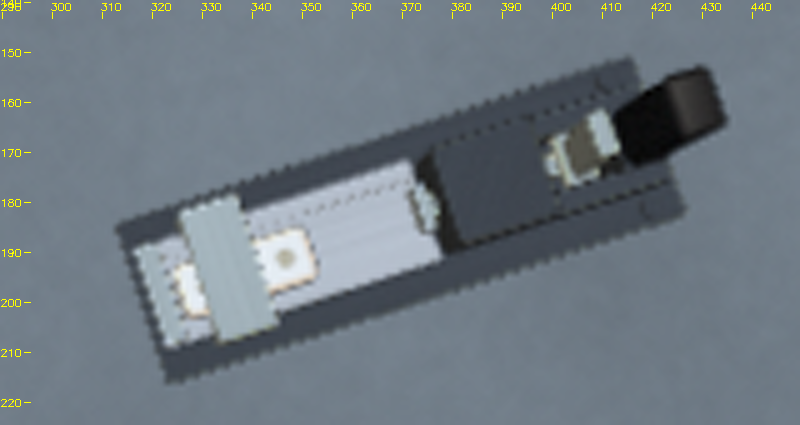

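View pics/c19.png

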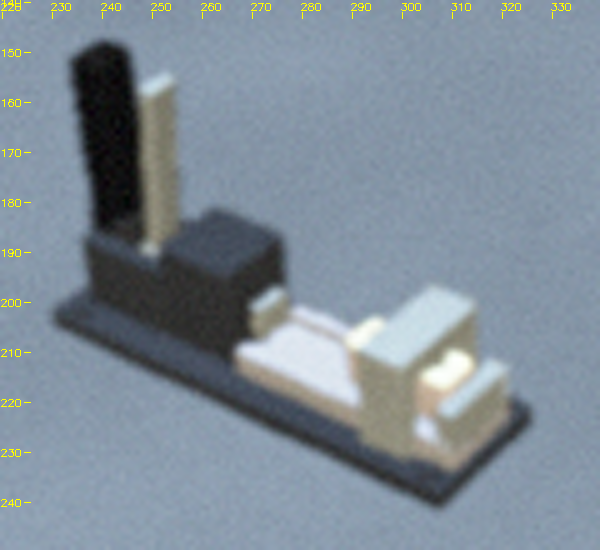

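View pics/top10.png

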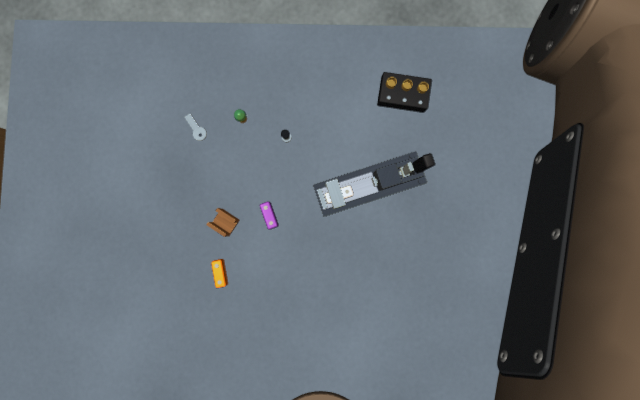

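```bash
python3 - <<'E'
from plant import r
print(r.close_job(), r.get_state()['time_s'])
E
```

```text
the job is handed in; nothing more can be done
the job is handed in; nothing more can be done
```

I finished the job and handed it in at about 18.5 s of the 64 s allowed; the system reported no verdict.

- **Loading:** I lifted the guide out of the keeper by its ends and set it on the enamel. I gripped it again across its width, lowered it into the bay within about 1 mm of the middle, and let go. The pictures showed it straight and central between the rails, with the trigger at rest.
- **Squeezing:** I squeezed the trigger against the grip until the finger opening read 32.0 mm, which is the fully squeezed distance. I held it there for about 0.7 s, then opened the gripper and moved the arm clear.
- **Last checks:** The last pictures show the guide under the bridge, about 40 mm forward of the bay's middle. The trigger and plunger are back at rest, and the bulb, key plate and standoff look unmoved. The gripper is open and clear of everything, with contact force near zero.
- **Disagreements:** The two cameras differed by 3–5 mm at first. The top camera agreed with the gripped guide to within 1 mm, so I relied on that one. The arm also crept by fractions of a millimetre per row while holding still, and I corrected for it. When I set the guide on the enamel, the contact force briefly reached about 31 N.

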